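# Hang a flask carrier on the transfer rail of an imaging bench

## Robot

A 6-joint arm with a two-finger parallel gripper is mounted at the origin on the work surface. World frame = base frame: x ahead of the robot, y to its left, z up, the work surface at z = 0. Lengths are in mm, angles in rad, forces in N, time in s.
With the tool pointing down it reaches from about 350 to 975 mm from the base axis. Payload 7.1 kg.
Tool frame: the origin (TCP) lies on the centre line of the jaws, within the pads' length; the fingertips stand 8 mm ahead of it and the grasp point (between the pads) lies 11 mm behind it (tip_reach is the distance from the TCP to the fingertips, in mm); y points along the fingers, z is the direction in which the jaws open and shut, and the axes are right-handed (so a half turn about y gives the same grasp; the last joint's range is limited). The gripper opens to 88 mm and grips with 3 to 60 N. Pads are 20 mm wide; open, the fingers measure 115 mm over their backs; the gripper's body (75 mm by 178 mm) begins 61 mm behind the grasp point.
Start: joints at [1.298, 0.423, 1.63, -0, 1.089, -0.019], TCP at [156.896, 604.97, 190.775] pointing down, gripper open.
Joint ranges: [-3, 3], [-0.9, 2.11], [0.09, 2.58], [-1.31, 4.45], [0.11, 2.69], [-2.54, 2.54]. Speed limits (rad/s): [2.39, 2.39, 3.01, 3.14, 3.14, 3.14].

## Interface

Orientations are given as a unit quaternion [w, x, y, z].
In Python, from rig import * gives the robot as it stands.
- The arm moves only by the shell command python3 -m crank 'ROWS'. ROWS is text: rows parted by semicolons, each of 7 numbers parted by spaces: the shift along the tool's x, y, z in mm, then the turn, a rotation vector about the tool's x, y, z in degrees, then the opening, from 0 (shut) to 1 (fully open). In form: x y z wx wy wz gripper; .... A call has 1 to 10 rows; each row is the pose to reach, as a shift and turn from the pose measured when the call began, along the tool's axes at that moment; what a row does not reach only later rows make up. A row lasts 1/8 s, in which the tool goes at most 62.5 mm and 10.7 degrees, less where a joint would pass 70% of its speed; a pose out of reach is approached as far as the arm can. A call with a gripper value outside its range is refused whole. The fingers move at their own pace and stop on an object; the grip force is fixed at half the most. Time passes only in rows, so rows that repeat a pose let the fingers close. It gives the time, the measured TCP pose, the force and the opening at its end, in the units of the state.
- read_state(): the state, without advancing time (a new reading comes with each control period).
- grab_frame(name): name is "scene" or "top"; returns a dict with "img" (400x640x3 uint8, red, green, blue), "range_z" (400x640 float32, mm along the optical axis (not along the pixel's ray), 0 where there is no reading), "mtx" (3x3 intrinsics, pixels), "position" and "attitude" of the camera in the world. Camera axes: x right, y down, z forward; pixel columns grow to the right and rows downward; lengths in mm; the calibration is good to about 2 mm. A picture is of the moment at which its call begins.
- sign_off(): hands the job in, once; it reports no verdict.
The state is a dict: "t": time; "qpos": joint angles; "qd": joint speeds; "joint_efforts": joint torques, N m; "tcp_pos": TCP position; "tcp_rot": TCP orientation; "ft_force": force on the tool from outside, world axes, zero at the start; "ft_torque": the same for the moment, N m; "gripper_width": finger opening in mm.
Only numpy, scipy, OpenCV 4.12 (cv2) and the standard library are available. Lean on these libraries where they do the work, as an engineer would, in place of code of your own. Each camera call takes 0.05 s, during which the arm holds its last target.

## Task

Pick up the hooked flask carrier by its black handle, lift its hook over the lip of the transfer rail and lower it so that the tongue goes down behind the lip, then feel along the strip in the channel for the notch and lower the carrier gently until the hook is fully home on the lip with its tongue in the notch. Let go and leave it hanging, without jolting, dropping or forcing it against the rail; keep it upright, and leave the bottle, the tip box and the other flask alone.

Things in the scene. Friction and masses are not known exactly. Their poses are not given: they have to be found in the camera images.
- rail: Fixed aluminium transfer rail, 220 mm long along its y axis, on a dark steel foot. Origin: on the bench, midway along, straight below the middle of its channel. z up; x points away from its front, where the carrier hangs (front looks roughly to the robot). Front face flat at x -11 mm from 45 mm above the bench to the lip's top. Drive housing behind: x 12 to 68 mm, up to 105 mm high.
- channel (a point): Middle of the rail's channel at the height of the lip's top, 150 mm above the bench; axes as the rail's. From front to back: lip 5 mm thick (x -11 to -6 mm), channel 12 mm wide (x -6 to +6), rear wall (x +6 to +11) 4 mm higher than the lip. Black end caps close the channel at y -105 and +105 mm, as high as the wall; the index strip may stick out 40 mm past them.
- strip_mid (a point): Rail's middle at the top of the grey index strip in the channel, 138 mm above the bench (12 mm below the lip's top); axes as the rail's. Pressed, the strip yields on springs: about 2 N plus 1.5 N per mm, 5 mm at most. It fills the channel but for one notch 33 mm long (y), 18 mm deep. Its setting along y is clamped and not shown: the notch's centre is anywhere from y -25 to +25 mm; feel or look for it.
- carrier: Loose carrier, 0.2 to 0.4 kg, 172 mm tall: aluminium cradle 46 mm deep (x), 80 mm wide (y), with a clear white-capped culture flask fixed in it. Stands upright on the bench. Origin: centre of its underside; z up; x points to its hook side, the same way as the rail's x when hung. Rear face of its back plate at x +22 mm. Hung fully home the underside is 30 mm above the bench and it may lean by 0.07 rad.
- handle (a point): Centre of the carrier's black upright handle, the place to grip from above across its 28 mm width: a block 14 mm thick (x), 28 mm wide (y), 46 mm tall on top of the hook's bridge; at x +28, y 0, z +149 mm from the carrier's origin. Axes as the carrier's.
- tongue (a point): Centre of the lower edge of the hook's tongue, at x +36, y 0, z +96 mm from the carrier's origin; axes as the carrier's. Tongue 6 mm thick (x), 28 mm wide (y), hanging 24 mm below the underside of the bridge, which joins it to the back plate: the slot for the lip is 11 mm wide. Fully home the bridge rests on the lip's top and this point is 126 mm above the bench.
- bottle: Bystander: amber medium bottle, 66 mm across, 150 mm tall. Origin: centre of its underside.
- tipbox: Bystander: closed grey pipette tip box, 85 x 120 x 55 mm. Origin: centre of its underside.
- flask: Bystander: clear culture flask lying flat, 70 x 54 x 28 mm with a white cap at its +x end (62 mm from the origin). Origin: centre of its underside.

How it is judged:
By the outcome, as a careful person would: the job done as asked, in the order asked, and still so for the second after the job is handed in, with the robot touching nothing.
It also fails if it takes over 51 s, if anything falls off the work surface, if the arm or the gripper's body presses on something with over 40 N, if the wrist force passes 120 N, or if a joint passes its speed limit or range.

## Working session

There is one attempt and no reset: what is moved stays moved. The work goes in short steps, Python scripts to look and compute and a shell command to move; the robot and the scene stay as the last step left them, time stands still between calls to the robot, and variables do not carry over. Pictures are saved under pics/ and viewed, and the job is handed in when it is done.

```bash
mkdir -p pics; ls; python3 - <<'E'
from rig import *
import cv2,numpy as np
print(read_state())
for n in("scene","top"):
    f=grab_frame(n); cv2.imwrite(f"pics/{n}0.png",f["img"][...,::-1]); print(n,f["mtx"],f["position"],f["attitude"])
    np.savez(f"pics/{n}0.npz",**f)
E
```

```text
pics
{'t': 0.0, 'qpos': array([ 1.29798041e+00,  4.23847201e-01,  1.63068206e+00,  3.35100793e-05,
        1.08861910e+00, -1.89954173e-02]), 'qd': array([ 0.00027108, -0.00031693,  0.00226745,  0.0022502 , -0.00065906,
       -0.00087211]), 'joint_efforts': array([-8.86031285e-04, -5.44622183e+01, -2.73661065e+01,  6.41873502e-02,
        2.31444708e-02, -1.51572394e-04]), 'tcp_pos': array([156.73785181, 604.39657279, 190.00089706]), 'tcp_rot': array([-0.70087645,  0.70196176, -0.08959418,  0.08941348]), 'ft_force': array([-0.09767063, -0.18080957, -0.02652713]), 'ft_torque': array([0.0242968 , 0.02532562, 0.02827673]), 'gripper_width': 87.68751849224427}
scene [[369.49794975   0.         313.68975763]
 [  0.         369.49794975 199.19189172]
 [  0.           0.           1.        ]] [1069.04393471 -372.47631636  859.06343436] [-0.30254916  0.83354253  0.4339102  -0.15935116]
top [[460.51242592   0.         322.68071518]
 [  0.         460.51242592 197.21035062]
 [  0.           0.           1.        ]] [ 464.69833208  -27.11791955 1200.28732024] [ 0.03085256 -0.69710059  0.71547115 -0.03463985]
```

View pics/scene0.png

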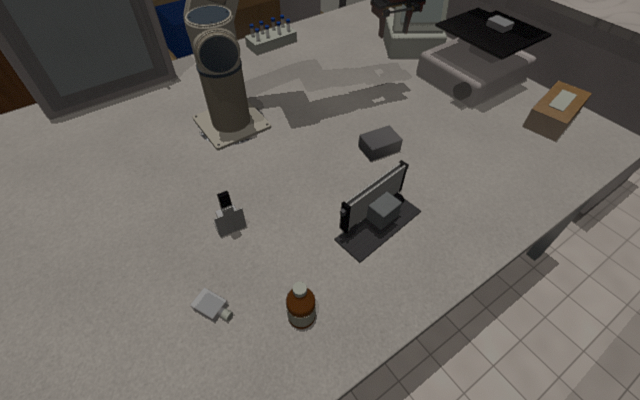

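View pics/top0.png

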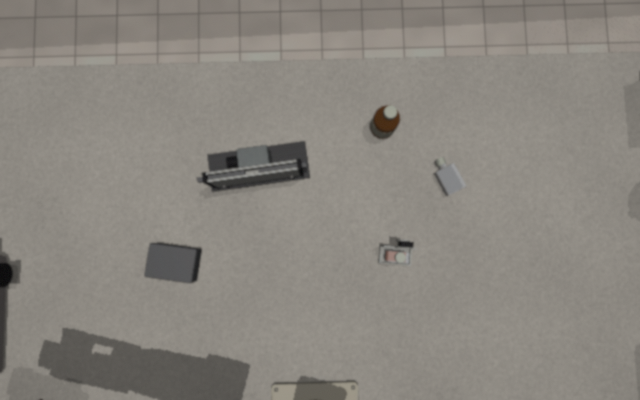

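Top view: the carrier is at about (395,255), with its black handle at (405,244). The rail runs from (205,178) to (302,165), the bottle is at (385,120), the flask at (450,178) and the tip box at (172,262). I'll zoom in on the carrier and rail.

```bash
cat > h.py <<'E'
import numpy as np,cv2
from scipy.spatial.transform import Rotation as R
def rot(q): return R.from_quat([q[1],q[2],q[3],q[0]]).as_matrix()
def cloud(f):
    K=f["mtx"];z=f["range_z"].astype(float);v,u=np.mgrid[:400,:640]
    p=np.stack([(u-K[0,2])/K[0,0]*z,(v-K[1,2])/K[1,1]*z,z],-1)
    P=p@rot(f["attitude"]).T+f["position"]; P[z==0]=np.nan
    return P
def proj(f,P):
    p=(np.asarray(P)-f["position"])@rot(f["attitude"]); return p[...,:2]/p[...,2:]*[f["mtx"][0,0],f["mtx"][1,1]]+f["mtx"][:2,2]
E
python3 - <<'E'
from h import *
f=dict(np.load("pics/top0.npz"));im=f["img"][...,::-1];P=cloud(f)
a=cv2.resize(im[135:200,195:320],None,fx=6.2,fy=6.2,interpolation=cv2.INTER_CUBIC)
cv2.imwrite("pics/railtop.png",np.clip(a*1.6,0,255))
b=cv2.resize(im[225:275,365:430],None,fx=10,fy=10,interpolation=cv2.INTER_CUBIC)
cv2.imwrite("pics/cartop.png",np.clip(b*1.6,0,255))
g=dict(np.load("pics/scene0.npz"));im=g["img"][...,::-1]
a=cv2.resize(im[150:270,320:440],None,fx=5,fy=5,interpolation=cv2.INTER_CUBIC)
cv2.imwrite("pics/railsc.png",np.clip(a*1.6,0,255))
for (r,c) in [(300,300),(255,395),(244,405),(180,205),(163,300),(178,450),(120,388),(262,172)]: print(r,c,P[r,c])
print(np.round(P[235:270:1,[385,390,395,400,403,406,410]][...,2]))
E
```

```text
300 300 [313.23439359  29.97844818   1.50288814]
255 395 [ 424.11388395 -204.9797013    83.43096204]
244 405 [ 450.96918098 -214.61348804  169.19317856]
180 205 [608.53547784 234.4611198  152.34882391]
163 300 [642.21366097  16.04567277 153.23597265]
178 450 [ 614.44817562 -362.72643316   29.57531389]
120 388 [ 745.13515354 -194.59523586  125.57070375]
262 172 [420.46014302 340.34097294  55.25516484]
[[ -2.   0.  -1.  -0.  -2.  -7.  -1.]
 [ -2.  -4.  -4.   2.  -3.   3.  -2.]
 [ -2.   1.   1.   1.  -1.   1.   0.]
 [  1.  -2.  -1.   3.   3.  -2.  -1.]
 [  2.   2.  -2.  -4.   0.  -6.  -2.]
 [ -1.  -1.  -3. 123. 123. 127.  -0.]
 [  0.  -1.  -1. 157. 169. 125.  -3.]
 [  1.   0.  -2. 162. 172. 170. 172.]
 [  1.  -3.   4. 162. 174. 172. 173.]
 [ -1.  -2.  -1. 166. 170. 170. 169.]
 [ -2.   1.  -2. 167. 175. 173. 170.]
 [ 84.  83.  -3. 168. 170. 172. 172.]
 [  3.  87.  99. 125. 171. 170. 167.]
 [  4.   7.   4. 124. 127. 125.  86.]
 [  6.   3.   6.   0.   4.   5.  16.]
 [  6.   4.   3.  -2.   7.   4.  20.]
 [ 22.  68.  65.   1.   1.   4.  20.]
 [ 27.  69.  69.  75.  68.  66.  18.]
 [ 26.  73.  66.  98.  66.  66.  20.]
 [ 24.  69.  84.  97.  96.  68.  20.]
 [ 28.  71.  83.  96.  98.  70.  14.]
 [ 29.  70.  95.  93.  97.  74.  22.]
 [ 30.  68.  97.  99.  94.  74.  20.]
 [ 35.  67.  94.  94. 100.  69.  20.]
 [ 35.  68.  96.  98.  95.  68.  23.]
 [ 37.  70.  84.  98.  97.  70.  16.]
 [ 25.  70.  68.  97.  98.  72.  16.]
 [  5.  63.  72.  97.  70.  70.  22.]
 [ 20.  22.  12.   0.  68.  69.  16.]
 [  0.   1.  21.  22.  21.  20.  19.]
 [  1.   1.  -4.  -1.  -3.  19.  20.]
 [  2.   2.  -2.  -0.  -1.  -0.  -3.]
 [ -0.   2.  -2.   1.  -0.  -2.  -2.]
 [ -2.  -3.  -5.  -4.  -2.  -1.  -5.]
 [ -0.  -4.  -0.  -0.  -1.   0.   0.]][ WARN:0@0.556] global loadsave.cpp:1063 imwrite_ Unsupported depth image for selected encoder is fallbacked to CV_8U.
```

View pics/railtop.png

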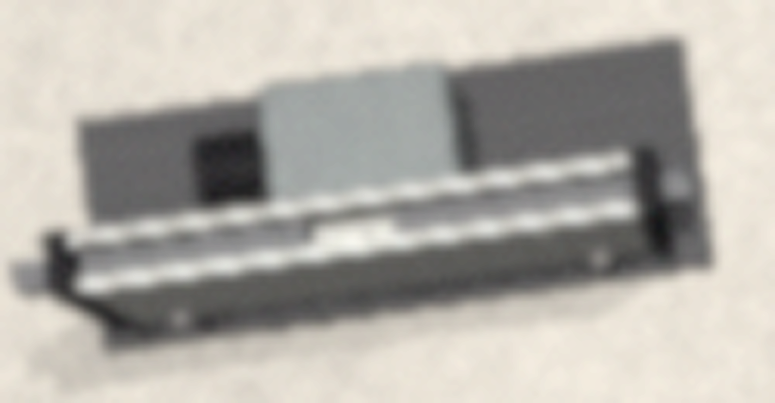

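View pics/cartop.png

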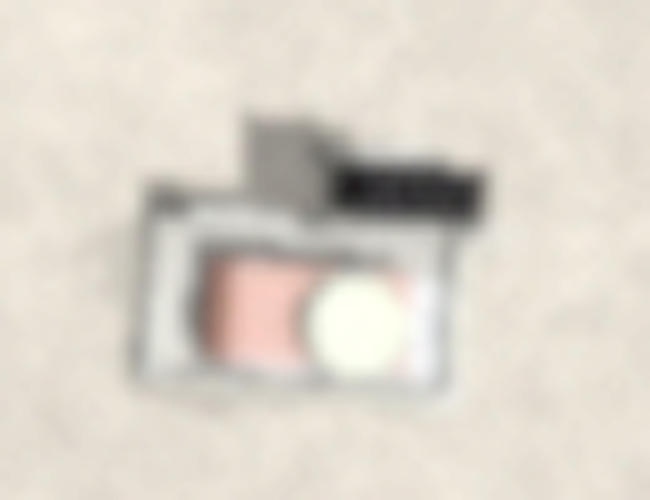

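View pics/railsc.png

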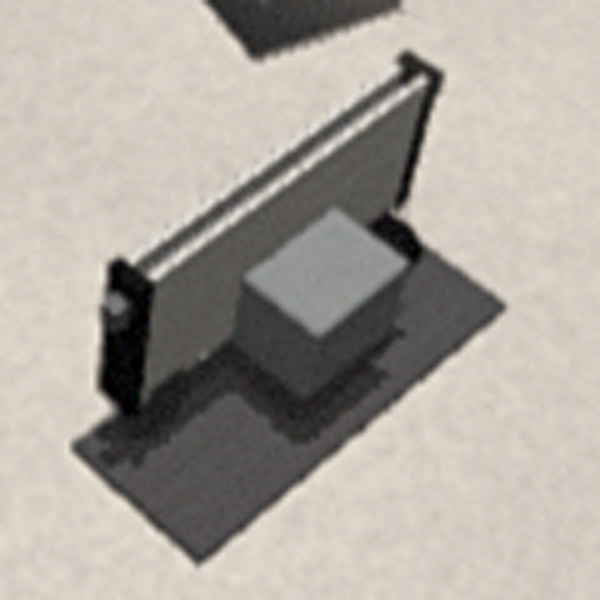

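The zoom shows a bright patch in the channel at about zoom (310–400,235), probably the notch. The handle sits on the +x side of the cradle, so it already faces the same way as the rail. Next I'll measure both precisely.

```bash
cat >> h.py <<'E'
def ray(f,uv,z):
    uv=np.atleast_2d(uv).astype(float);K=f["mtx"]
    d=np.c_[(uv[:,0]-K[0,2])/K[0,0],(uv[:,1]-K[1,2])/K[1,1],np.ones(len(uv))]@rot(f["attitude"]).T
    return f["position"]+d*((z-f["position"][2])/d[:,2])[:,None]
def fl(p): # fit line x=a*y+b
    k=np.ones(len(p),bool)
    for _ in range(5):
        c=np.polyfit(p[k,1],p[k,0],1);r=p[:,0]-np.polyval(c,p[:,1]);k=abs(r)<2*r[k].std()+.2
    return c,r[k].std()
E
python3 - <<'E'
from h import *
f=dict(np.load("pics/top0.npz"));g=cv2.cvtColor(f["img"],cv2.COLOR_RGB2GRAY).astype(float);P=cloud(f)
U=lambda x,y:(195+(x+.5)/6.2-.5,135+(y+.5)/6.2-.5)
for nm,a,b,z in(("lip",(80,283),(632,208),150),("wall",(75,240),(630,160),154)):
    a=np.array(U(*a));b=np.array(U(*b));uv=[]
    for u in range(int(a[0])+3,int(b[0])-2):
        if nm=="lip" and 243<u<262: continue
        v0=a[1]+(b[1]-a[1])*(u-a[0])/(b[0]-a[0]); vs=np.arange(int(round(v0))-2,int(round(v0))+3)
        w=g[vs,u];w=np.clip(w-w.min()-0.35*(w.max()-w.min()),0,None);uv.append((u,(w*vs).sum()/w.sum()))
    p=ray(f,uv,z);c,s=fl(p);print(nm,c,s,"yaw deg",-np.degrees(np.arctan(c[0])), "x at y=125:",np.polyval(c,125))
    if nm=="lip":
        lip=c
# profile along channel centre z~138..150
c=lip.copy();th=-np.arctan(c[0]);ux=np.array([np.cos(th),np.sin(th)]);uy=np.array([-np.sin(th),np.cos(th)])
o=np.array([np.polyval(c,125),125])+8.5*ux
for zz,dx in((138,-1),(138,2),(150,0)):
  s=np.arange(-130,131,5);q=np.c_[o+s[:,None]*uy+dx*ux,np.full(len(s),zz)]
  uv=proj(f,q).astype(np.float32);v=cv2.remap(g.astype(np.float32),uv[:,:1],uv[:,1:],cv2.INTER_LINEAR).ravel()
  print(zz,dx,[(int(a),int(b)) for a,b in zip(s,v)])
  d=cv2.remap(P[...,2].astype(np.float32),uv[:,:1],uv[:,1:],cv2.INTER_NEAREST).ravel();print(np.round(d))
print("o",o,th)
# handle
m=((g<40)).astype(np.uint8);m[:235]=0;m[255:]=0;m[:,:395]=0;m[:,420:]=0
n,l,st,ce=cv2.connectedComponentsWithStats(m);print(st,ce)
cl=f["range_z"]
for cam in("top","scene"):
    h=dict(np.load(f"pics/{cam}0.npz"));Q=cloud(h).reshape(-1,3)
    k=(abs(Q[:,0]-450)<40)&(abs(Q[:,1]+215)<50)&(Q[:,2]>160);q=Q[k];r=cv2.minAreaRect(q[:,:2].astype(np.float32));print(cam,k.sum(),q.mean(0),r)
    t=q[:,2]>166; print(q[t].mean(0),cv2.minAreaRect(q[t,:2].astype(np.float32)))
    k=(abs(Q[:,0]-430)<60)&(abs(Q[:,1]+215)<70)&(Q[:,2]>12)&(Q[:,2]<120);q=Q[k];print(k.sum(),cv2.minAreaRect(q[:,:2].astype(np.float32)))
E
```

```text
lip [-1.17264241e-01  6.34747744e+02] 0.2893361335539972 yaw deg 6.68820144564469 x at y=125: 620.0897140355244
wall [-1.17732132e-01  6.51725631e+02] 0.5297682527370567 yaw deg 6.714644569304574 x at y=125: 637.0091146851312
138 -1 [(-130, 118), (-125, 74), (-120, 85), (-115, 75), (-110, 37), (-105, 41), (-100, 81), (-95, 94), (-90, 94), (-85, 92), (-80, 94), (-75, 96), (-70, 93), (-65, 92), (-60, 94), (-55, 92), (-50, 91), (-45, 95), (-40, 93), (-35, 91), (-30, 95), (-25, 94), (-20, 93), (-15, 97), (-10, 125), (-5, 137), (0, 134), (5, 139), (10, 138), (15, 134), (20, 100), (25, 91), (30, 92), (35, 94), (40, 95), (45, 93), (50, 93), (55, 95), (60, 95), (65, 93), (70, 95), (75, 94), (80, 92), (85, 94), (90, 95), (95, 93), (100, 92), (105, 85), (110, 41), (115, 31), (120, 61), (125, 85), (130, 94)]
[  4.   8. 133. 140. 155. 151. 139. 141. 134. 137. 135. 140. 140. 140.
 136. 139. 139. 137. 137. 140. 135. 138. 137. 139. 134. 123. 121. 123.
 118. 118. 120. 137. 136. 139. 140. 136. 138. 138. 137. 136. 135. 137.
 137. 136. 136. 139. 139. 138. 153. 156. 152. 133. 135.]
138 2 [(-130, 122), (
[... 1985 characters left out ...]
334193229675293), 88.48174285888672)
[ 450.19616367 -216.89788473  171.01299515] ((450.8702392578125, -218.10951232910156), (28.87251853942871, 13.334193229675293), 88.48174285888672)
431 ((429.74285888671875, -216.13035583496094), (80.85983276367188, 62.678619384765625), 83.63516235351562)
scene 85 [ 454.37013721 -218.77145367  168.953105  ] ((452.220947265625, -218.42550659179688), (27.80219078063965, 15.100025177001953), 82.67315673828125)
[ 453.34532322 -218.44936673  171.07155771] ((452.0097351074219, -218.35586547851562), (27.020034790039062, 14.561734199523926), 81.91824340820312)
636 ((433.7948303222656, -216.83816528320312), (82.12650299072266, 61.36692428588867), 80.33832550048828)
```

Depth confirms the notch: the floor reads about 119 mm against 138 mm for the strip. Next I'll refine the carrier yaw and the notch edges.

```bash
python3 - <<'E'
from h import *
from scipy.optimize import minimize
f=dict(np.load("pics/top0.npz"));s=dict(np.load("pics/scene0.npz"))
G=cv2.cvtColor(f["img"],cv2.COLOR_RGB2GRAY).astype(np.float32)
GS=cv2.cvtColor(s["img"],cv2.COLOR_RGB2GRAY).astype(np.float32)
# front rim: strongest vertical gradient rows 258-268
uv=[]
for u in range(382,408):
    c=G[256:270,u];d=np.abs(np.gradient(c));i=np.argmax(d); i=min(max(i,1),12)
    w=d[i-1:i+2];uv.append((u,256+(w*np.arange(i-1,i+2)).sum()/w.sum()))
print(np.round(uv,1)[:,1]); p=ray(f,uv,20);c,r=fl(p);print("front rim yaw",-np.degrees(np.arctan(c[0])),r,np.polyval(c,-215))
# handle silhouette fit
def hull(cam,x,y,th,S):
    c=np.array([[a*7,b*14,z] for a in(-1,1) for b in(-1,1) for z in(126,172)],float)
    w=np.c_[x+c[:,0]*np.cos(th)-c[:,1]*np.sin(th),y+c[:,0]*np.sin(th)+c[:,1]*np.cos(th),c[:,2]]
    return cv2.convexHull(((proj(cam,w)-S)).astype(np.float32))[:,0]
def rend(cam,par,o,sz,k=8):
    h=hull(cam,*par,np.array(o)); m=np.zeros((sz[1]*k,sz[0]*k),np.uint8)
    cv2.fillConvexPoly(m,np.round(((h+.5)*k-.5)*16).astype(np.int32),255,shift=4)
    return cv2.resize(m,sz,interpolation=cv2.INTER_AREA).astype(float)/255
def soft(img,o,sz,lo,hi):
    c=img[o[1]:o[1]+sz[1],o[0]:o[0]+sz[0]];return np.clip((hi-c)/(hi-lo),0,1)
ot,st=(394,236),(24,16); os_,ss=(212,184),(24,28)
print(np.round(G[238:252,396:416]).astype(int)); print(np.round(GS[188:212,214:236]).astype(int))
T=soft(G,ot,st,15,80);S=soft(GS,os_,ss,15,80)
def cost(p,wt=1,ws=1):
    q=(p[0],p[1],p[2]);return wt*((rend(f,q,ot,st)-T)**2).sum()+ws*((rend(s,q,os_,ss)-S)**2).sum()
for wt,ws in((1,0),(0,1),(1,1)):
    best=min((minimize(cost,[450.8,-218,t],args=(wt,ws),method="Nelder-Mead",options=dict(initial_simplex=[[450.8,-218,t],[453,-218,t],[450.8,-216,t],[450.8,-218,t+.06]],xatol=.05)) for t in(-.15,-.05,.05)),key=lambda r:r.fun)
    print(wt,ws,best.x,np.degrees(best.x[2]),best.fun)
# cloud-based cap centre etc
E
```

```text
[260.9 258.1 258.9 260.  261.8 262.1 263.  260.9 261.2 261.4 265.9 262.
 259.2 264.3 264.2 261.  261.1 261.8 261.8 261.8 261.8 261.8 261.8 262.
 262.1 262.1]
front rim yaw -3.927968124598167 0.9430597314560116 405.33564949512373
[[ 91  98 105 113 126 135 136 138 140 143 143 142 141 140 141 141 140 139
  137 139]
 [ 80  81  91 100 115 127 130 132 138 140 141 139 137 139 140 141 141 138
  138 138]
 [ 76  73  77  84  95 110 116 119 122 125 124 122 121 124 133 137 137 135
  136 139]
 [ 79  68  62  58  64  74  80  84  85  87  86  87  88  95 109 116 119 124
  133 138]
 [ 83  68  49  35  33  38  43  45  49  49  51  51  51  60  71  79  84 103
  127 138]
 [ 83  68  45  27  18  26  31  35  36  32  35  34  35  36  39  44  59  92
  124 138]
 [ 83  66  45  27  24  27  33  34  35  30  33  33  33  34  32  35  55  93
  125 137]
 [ 82  71  55  42  39  40  42  40  41  38  37  39  38  38  35  39  61  97
  126 138]
 [ 85  81  80  75  71  68  68  65  65  63  63  62  59  54  52  55  74 105
  130 140]
 [100 101 104 105 102 102 102 101 100  99  98  98  94  84  81  84  97 119
  136 143]
 [114 115 118 120 122
[... 2126 characters left out ...]
24  28  47  63 105  94 119 120  78
   74 124 139 120]
 [131 130 130 130 130 131 109  58  48  57  66 100  89 116  91  68  62  53
   62  97 142 139]
 [129 130 127 127 134 135 123  75  84  85  81 110  82  66  60  61  63  52
   54  91 138 141]
 [128 130 130 134 143 147 147 100  87  81  62  67  67  56  51  55  56  52
   52  71 119 118]
 [127 130 141 144 144 144 146 127  79  59  62  64  56  53  54  55  53  54
   51  55  76  62]]
1 0 [ 4.50993530e+02 -2.17619235e+02 -4.57696156e-02] -2.62240580635377 37.31865928721432
0 1 [ 4.51300787e+02 -2.17347987e+02 -2.29692089e-01] -13.160387271039717 20.11892729083605
1 1 [ 4.50722016e+02 -2.17544017e+02 -1.77198632e-01] -10.152733762909497 63.47631247772004
```

```bash
python3 - <<'E'
from h import *
f=dict(np.load("pics/top0.npz"));s=dict(np.load("pics/scene0.npz"))
out=[]
for cam,o,sz in((f,(372,232),(46,36)),(s,(208,184),(46,56))):
  for yaw in(-3,-9):
    k=9 if cam is s else 9
    a=cv2.resize(cam["img"][o[1]:o[1]+sz[1],o[0]:o[0]+sz[0],::-1],None,fx=k,fy=k,interpolation=cv2.INTER_CUBIC)
    a=np.clip(a*1.4,0,255).astype(np.uint8)
    t=np.radians(yaw);ux=np.array([np.cos(t),np.sin(t)]);uy=np.array([-np.sin(t),np.cos(t)]);h=np.array([450.9,-217.6])
    def L(pts,col):
        w=[np.r_[h+(p[0]-28)*ux+p[1]*uy,p[2]] for p in pts];q=((proj(cam,w)-o+.5)*k-.5)
        cv2.polylines(a,[np.round(q).astype(np.int32)],True,col,1)
    L([(21,-14,172),(35,-14,172),(35,14,172),(21,14,172)],(0,255,255))
    L([(-23,-40,0),(23,-40,0),(23,40,0),(-23,40,0)],(0,0,255))
    L([(-23,-40,20),(22,-40,20),(22,40,20),(-23,40,20)],(0,255,0))
    out.append(a)
H=max(x.shape[0] for x in out)
for i in(0,2): cv2.imwrite(f"pics/ov{i}.png",np.hstack(out[i:i+2]))
E
```

```text
(no output)
```

View pics/ov0.png

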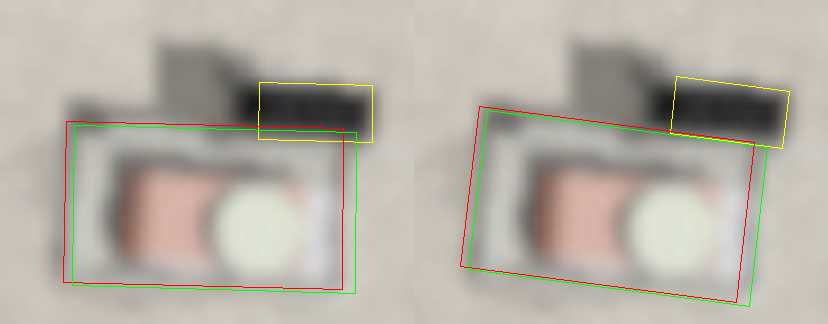

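View pics/ov2.png

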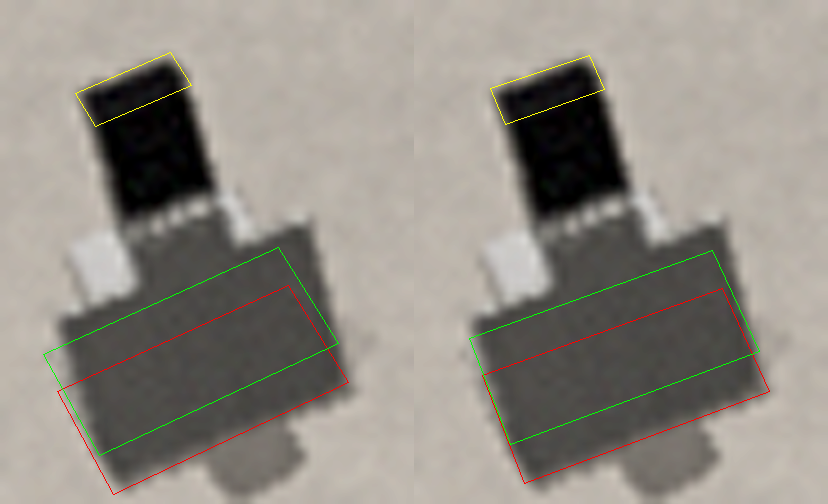

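Yaw of about -4° fits best: -3° suits the top view and -5° the scene view. The handle is near (450.7,-217.8). Next is a helper that converts world goals into rows.

```bash
cat > go.py <<'E'
import sys
from h import *
from rig import *
def rel(pos,yaw,st=None,down=None):
    "rows for TCP pos (world), jaw-opening axis at world yaw+90deg (mod 180), pointing down"
    st=st or read_state();M=rot(st["tcp_rot"]);best=None
    for s in(1,-1):
        y=np.array([0,0,-1.]);t=np.radians(yaw);z=s*np.array([-np.sin(t),np.cos(t),0]);T=np.c_[np.cross(y,z),y,z]
        w=R.from_matrix(M.T@T).as_rotvec(degrees=True)
        if best is None or np.linalg.norm(w)<np.linalg.norm(best):best=w
    return M.T@(np.array(pos,float)-st["tcp_pos"]),best
if __name__=="__main__":
    a=[float(v) for v in sys.argv[1:]];st=read_state();d,w=rel(a[:3],a[3],st)
    print("t",round(st["t"],2),"tcp",st["tcp_pos"].round(1),"F",st["ft_force"].round(1),"T",st["ft_torque"].round(2),"w",round(st["gripper_width"],1))
    print("shift",d.round(1),"turn",w.round(2)); M=rot(st["tcp_rot"]);print(M.round(3).tolist())
E
python3 go.py 450.7 -217.8 215 -4; python3 go.py 450.7 -217.8 141 -4
```

```text
t 0.1 tcp [156.7 604.5 190.1] F [ 0.6 -0.4 -0.1] T [ 0.03  0.05 -0.01] w 87.8
shift [ 491.   -23.9 -722.2] turn [ 8.000e-02 -1.054e+01 -1.000e-02]
[[0.968, -0.0, 0.251], [-0.251, -0.001, 0.968], [-0.0, -1.0, -0.001]]
t 0.1 tcp [156.7 604.5 190.1] F [ 0.6 -0.4 -0.1] T [ 0.03  0.05 -0.01] w 87.8
shift [ 491.    50.1 -722.1] turn [ 8.000e-02 -1.054e+01 -1.000e-02]
[[0.968, -0.0, 0.251], [-0.251, -0.001, 0.968], [-0.0, -1.0, -0.001]]
```

```bash
python3 -m crank '350 -60 -378 0 0 0 1;350 -60 -378 0 0 0 1;350 -60 -378 0 0 0 1;350 -60 -378 0 0 0 1;350 -60 -378 0 -5 0 1;350 -60 -378 0 -10.5 0 1;350 -60 -378 0 -10.5 0 1;350 -60 -378 0 -10.5 0 1;420 -50 -550 0 -10.5 0 1;491 -24 -722 0 -10.5 0 1'; python3 go.py 450.7 -217.8 215 -4
```

```text
t: 1.35
tcp_pos: [411.7, 42.2, 240.4]
tcp_rot: [-0.706, 0.707, -0.025, 0.025]
ft_force: [0.3, -0.5, -1.0]
gripper_width: 87.9
t 1.35 tcp [411.7  42.2 240.4] F [ 0.3 -0.5 -1. ] T [-0.01 -0.04  0.  ] w 87.9
shift [  57.2   25.7 -256.6] turn [ 0.07 -0.03  0.05]
[[0.998, 0.001, 0.07], [-0.07, -0.001, 0.998], [0.001, -1.0, -0.001]]
```

```bash
python3 -m crank '57 26 -257 0 0 0 1;57 26 -257 0 0 0 1;57 26 -257 0 0 0 1;57 26 -257 0 0 0 1;57 26 -257 0 0 0 1;57 26 -257 0 0 0 1;57 26 -257 0 0 0 1'; python3 go.py 450.7 -217.8 141 -4; python3 - <<'E'
from h import *
from rig import *
f=grab_frame("scene");cv2.imwrite("pics/s1.png",np.clip(cv2.resize(f["img"][120:260,150:310,::-1],None,fx=4.5,fy=4.5,interpolation=2)*1.4,0,255).astype(np.uint8))
E
```

```text
t: 2.22
tcp_pos: [450.1, -216.6, 214.6]
tcp_rot: [-0.706, 0.707, -0.024, 0.025]
ft_force: [0.5, 0.4, -0.2]
gripper_width: 87.8
t 2.23 tcp [ 450.1 -216.6  214.6] F [ 0.5  0.4 -0.2] T [ 0.09  0.   -0.02] w 87.8
shift [ 0.7 73.6 -1.1] turn [0.03 0.03 0.01]
[[0.998, 0.0, 0.069], [-0.069, -0.001, 0.998], [0.0, -1.0, -0.001]]
```

View pics/s1.png

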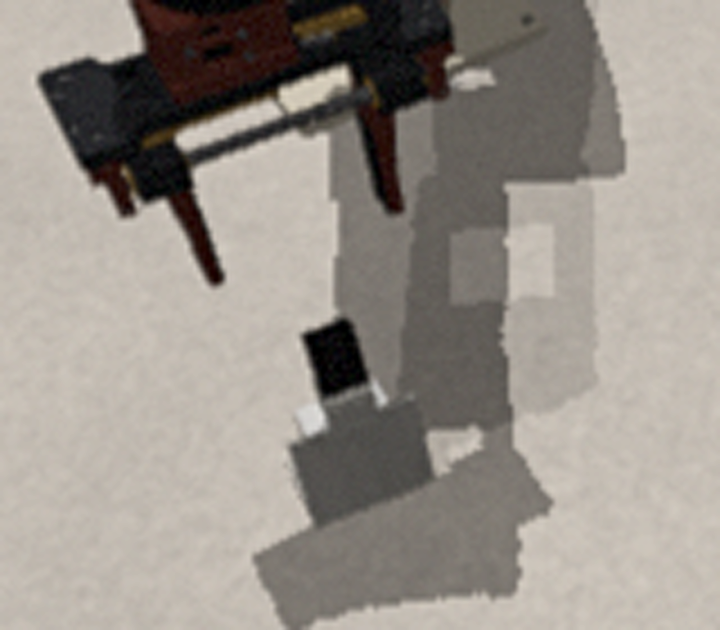

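The jaws (fingertips at zoom (215,280) and (395,210)) straddle the handle at (335,355) and line up with it. Descending, then closing.

```bash
python3 -m crank '0.7 35 -1 0 0 0 1;0.7 60 -1 0 0 0 1;0.7 73 -1 0 0 0 1;0.7 73 -1 0 0 0 1;0.7 73 -1 0 0 0 0.4;0.7 73 -1 0 0 0 0.3;0.7 73 -1 0 0 0 0.2;0.7 73 -1 0 0 0 0.1;0.7 73 -1 0 0 0 0.1;0.7 73 -1 0 0 0 0'; python3 go.py 450.7 -217.8 141 -4
```

```text
t: 3.52
tcp_pos: [450.9, -217.7, 141.8]
tcp_rot: [-0.706, 0.707, -0.024, 0.025]
ft_force: [0.2, 0.8, 0.1]
gripper_width: 31.2
t 3.52 tcp [ 450.9 -217.7  141.8] F [0.2 0.8 0.1] T [-0.01 -0.06 -0.01] w 31.2
shift [-0.2  0.8 -0.1] turn [0.04 0.06 0.03]
[[0.998, 0.0, 0.069], [-0.069, -0.001, 0.998], [0.001, -1.0, -0.001]]
```

```bash
python3 -m crank '0 0 0 0 0 0 0;0 0 0 0 0 0 0;0 0 0 0 0 0 0'; python3 go.py 450.7 -217.8 141 -4
```

```text
t: 3.9
tcp_pos: [450.9, -217.7, 141.8]
tcp_rot: [-0.706, 0.707, -0.024, 0.024]
ft_force: [0.8, 0.4, 0.1]
gripper_width: 2.2
t 3.9 tcp [ 450.9 -217.7  141.8] F [0.8 0.4 0.1] T [-0.01 -0.   -0.01] w 2.2
shift [-0.2  0.8 -0.1] turn [0.04 0.06 0.02]
[[0.998, 0.0, 0.069], [-0.069, -0.001, 0.998], [0.0, -1.0, -0.001]]
```

The fingers shut to 2 mm, so they missed the handle. Looking before I move anything.

```bash
python3 - <<'E'
from h import *
from rig import *
for n,c in(("scene",(120,260,150,310)),("top",(190,310,330,480))):
    f=grab_frame(n);np.savez(f"pics/{n}2.npz",**f);cv2.imwrite(f"pics/{n}2.png",np.clip(cv2.resize(f["img"][c[0]:c[1],c[2]:c[3],::-1],None,fx=4.5,fy=4.5,interpolation=2)*1.5,0,255).astype(np.uint8))
E
```

```text
(no output)
```

View pics/scene2.png

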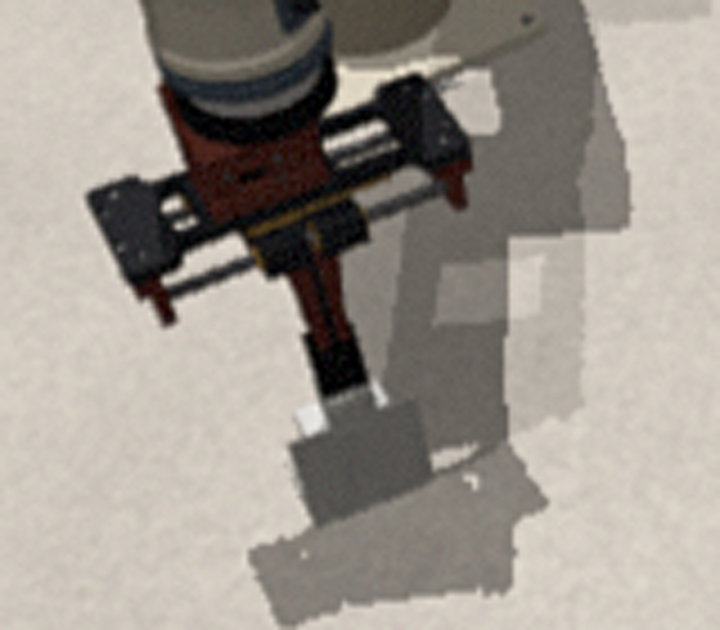

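View pics/top2.png

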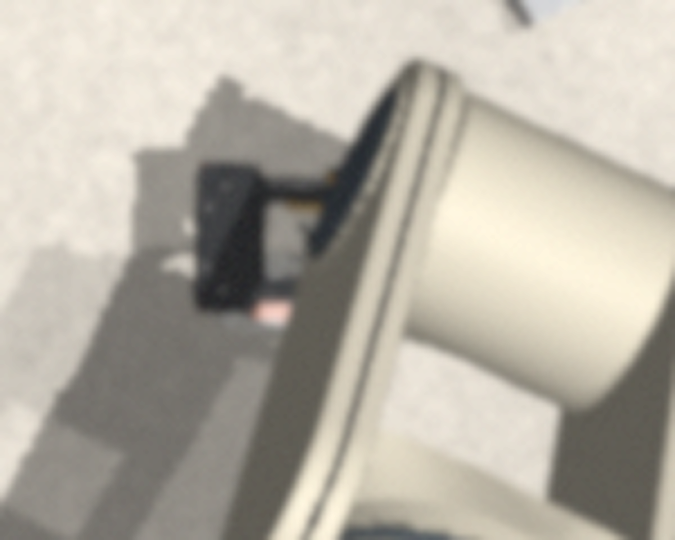

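In the scene view the shut fingertips end at zoom (330,340), right at the handle's top. So they are either above it or behind it. Checking with depth.

```bash
python3 - <<'E'
from h import *
f=dict(np.load("pics/scene2.npz"));P=cloud(f)
np.set_printoptions(suppress=True,linewidth=160)
print("proj tcp",proj(f,[450.9,-217.7,141.8]),proj(f,[450.9,-217.7,133.8]),proj(f,[450.9,-217.7,172]))
for x,y in[(315,260),(320,290),(325,320),(330,335),(333,350),(337,370),(340,385),(215,160)]:
    u=int(150+x/4.5);v=int(120+y/4.5);print((x,y),(u,v),P[v,u].round(1),f["img"][v,u])
E
python3 -c "
from rig import *;s=read_state();print(s['qpos'],s['tcp_pos'])"
```

```text
proj tcp [224.60018725 201.27544072] [225.19154992 203.28532405] [222.29596213 193.44399658]
(315, 260) (220, 177) [ 463.6 -215.2  240.3] [31 14 14]
(320, 290) (221, 184) [ 463.7 -217.6  217.9] [ 6 10  8]
(325, 320) (222, 191) [ 451.8 -216.9  181.5] [8 3 6]
(330, 335) (223, 194) [ 454.5 -217.3  173.1] [6 3 3]
(333, 350) (224, 197) [ 458.2 -218.   165.7] [2 0 1]
(337, 370) (224, 202) [ 458.3 -221.5  148.9] [8 6 3]
(340, 385) (225, 205) [ 457.2 -221.   135.6] [0 0 0]
(215, 160) (197, 155) [ 481.  -252.6  342.8] [47 25 21]
[-4.73154598e-01  3.10546523e-01  1.94043164e+00 -6.21909615e-04
  8.89850963e-01 -1.97464390e+00] [ 450.93102866 -217.66666829  141.79789448]
```

```bash
python3 - <<'E'
from h import *
import rig
print([n for n in dir(rig) if not n.startswith("_")])
np.set_printoptions(suppress=True,linewidth=170)
f=dict(np.load("pics/scene2.npz"));P=cloud(f)
for v in range(172,206): print(v,[(u,*P[v,u].round(0).astype(int)) if np.isfinite(P[v,u,0]) else u for u in(218,220,222,224,226)],f["img"][v,222])
E
```

```text
['Unreachable', 'grab_frame', 'read_state', 'sign_off', 'tip_reach']
172 [(218, np.int64(478), np.int64(-220), np.int64(271)), (220, np.int64(486), np.int64(-218), np.int64(278)), (222, np.int64(485), np.int64(-214), np.int64(274)), (224, np.int64(487), np.int64(-210), np.int64(273)), (226, np.int64(488), np.int64(-206), np.int64(271))] [10 11 11]
173 [(218, np.int64(482), np.int64(-222), np.int64(273)), (220, np.int64(485), np.int64(-218), np.int64(273)), (222, np.int64(487), np.int64(-214), np.int64(272)), (224, np.int64(486), np.int64(-210), np.int64(269)), (226, np.int64(486), np.int64(-206), np.int64(266))] [ 6  9 10]
174 [(218, np.int64(486), np.int64(-224), np.int64(274)), (220, np.int64(483), np.int64(-218), np.int64(269)), (222, np.int64(484), np.int64(-214), np.int64(267)), (224, np.int64(484), np.int64(-210), np.int64(265)), (226, np.int64(486), np.int64(-206), np.int64(264))] [16 15 17]
175 [(218, np.int64(486), np.int64(-224), np.int64(271)), (220, np.int64(481), np.int64(-219), np.int64(264)), (222, np.int64(488), np.int64(-216), np.int64(268)), (224, np.int64(486), np.
[... 7710 characters left out ...]
, np.int64(-227), np.int64(146)), (224, np.int64(458), np.int64(-222), np.int64(146)), (226, np.int64(458), np.int64(-217), np.int64(142))] [9 5 8]
204 [(218, np.int64(325), np.int64(-208), np.int64(-2)), (220, np.int64(455), np.int64(-232), np.int64(145)), (222, np.int64(457), np.int64(-227), np.int64(144)), (224, np.int64(458), np.int64(-223), np.int64(141)), (226, np.int64(459), np.int64(-218), np.int64(139))] [8 9 7]
205 [(218, np.int64(331), np.int64(-210), np.int64(1)), (220, np.int64(454), np.int64(-232), np.int64(140)), (222, np.int64(458), np.int64(-228), np.int64(141)), (224, np.int64(458), np.int64(-224), np.int64(139)), (226, np.int64(458), np.int64(-219), np.int64(135))] [1 0 0]
```

```bash
python3 -c "
import rig;print(rig.tip_reach, rig.tip_reach() if callable(rig.tip_reach) else '')"
```

```text
8.0
```

Depth shows the shut fingers ending at z≈174, just above the handle top at 172. The reported TCP puts the tips at 134, so the real tool sits about 40 mm higher than reported. From here I'll use camera-relative heights. I'll reopen and descend in small steps while watching the force.

```bash
python3 -m crank '0 -8 0 0 0 0 1;0 -8 0 0 0 0 1;0 -8 0 0 0 0 1;0 -8 0 0 0 0 1;0 -8 0 0 0 0 1;0 -8 0 0 0 0 1'; python3 go.py 450.9 -217.7 125 -4; python3 - <<'E'
from h import *
from rig import *
f=grab_frame("scene");np.savez("pics/s3.npz",**f);P=cloud(f)
cv2.imwrite("pics/s3.png",np.clip(cv2.resize(f["img"][120:260,150:310,::-1],None,fx=4.5,fy=4.5,interpolation=2)*1.5,0,255).astype(np.uint8))
m=(P[...,0]>420)&(P[...,0]<500)&(abs(P[...,1]+217)<70)&(P[...,2]>150)&(P[...,2]<235)
v,u=np.nonzero(m);q=P[m]
for s in(q[:,1]<-240,q[:,1]>-200): 
    a=q[s];print(len(a),a.min(0),a.max(0),np.median(a,0)); i=np.argsort(a[:,2])[:8];print(a[i].round(0).tolist())
E
```

```text
t: 4.75
tcp_pos: [450.9, -217.6, 149.7]
tcp_rot: [-0.706, 0.707, -0.024, 0.024]
ft_force: [-0.1, -0.0, 0.1]
gripper_width: 57.0
t 4.75 tcp [ 450.9 -217.6  149.7] F [-0.1 -0.   0.1] T [ 0.01 -0.01  0.01] w 57.0
shift [ 0.  24.7 -0. ] turn [0.04 0.05 0.02]
[[0.998, 0.0, 0.069], [-0.069, -0.001, 0.998], [0.0, -1.0, -0.001]]
73 [ 436.4737004  -259.73831158  183.57916278] [ 463.8109052  -247.06069425  234.61509912] [ 460.96289246 -252.80071734  209.99693844]
[[460.0, -252.0, 184.0], [463.0, -250.0, 185.0], [461.0, -255.0, 186.0], [462.0, -249.0, 187.0], [460.0, -248.0, 188.0], [462.0, -252.0, 188.0], [462.0, -254.0, 190.0], [461.0, -256.0, 190.0]]
91 [ 443.91095151 -190.64180881  182.61133909] [ 469.08316106 -178.97023963  234.50684256] [ 464.92270261 -187.44766358  212.25730558]
[[467.0, -186.0, 183.0], [458.0, -190.0, 184.0], [462.0, -189.0, 184.0], [467.0, -183.0, 185.0], [447.0, -190.0, 185.0], [466.0, -188.0, 186.0], [453.0, -189.0, 187.0], [466.0, -182.0, 187.0]]
```

View pics/s3.png

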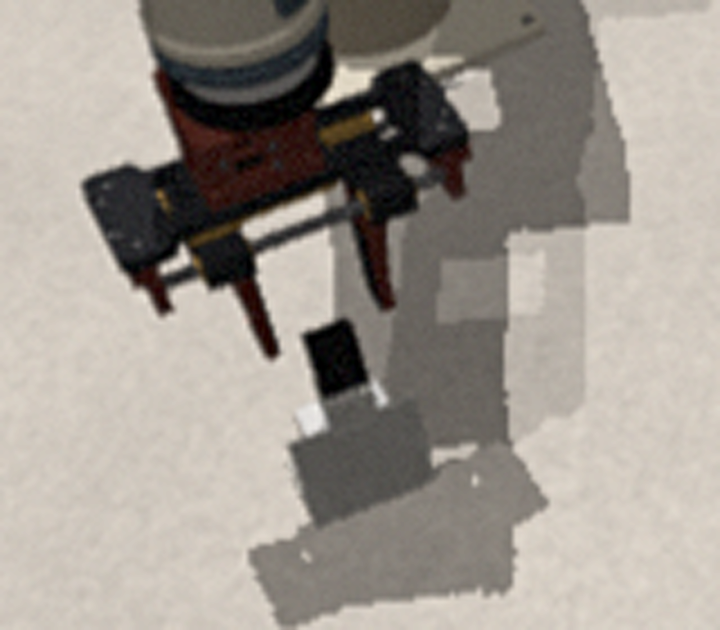

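The open fingertips are at z≈183 with the TCP reported at 149.7, so true tip height = reported z + 33.5. I'm aiming for tips at about 132.5, i.e. a reported z of 99.

```bash
python3 -m crank '0 5 0 0 0 0 1;0 10 0 0 0 0 1;0 20 0 0 0 0 1;0 30 0 0 0 0 1;0 40 0 0 0 0 1;0 47 0 0 0 0 0.8;0 51 0 0 0 0 0.6;0 51 0 0 0 0 0.5'; python3 go.py 450.9 -217.7 99 -4
python3 - <<'E'
from h import *
from rig import *
f=grab_frame("scene");np.savez("pics/s4.npz",**f)
cv2.imwrite("pics/s4.png",np.clip(cv2.resize(f["img"][120:260,150:310,::-1],None,fx=4.5,fy=4.5,interpolation=2)*1.5,0,255).astype(np.uint8))
E
```

```text
t: 5.8
tcp_pos: [450.8, -217.6, 98.5]
tcp_rot: [-0.707, 0.707, -0.024, 0.024]
ft_force: [0.1, 0.1, -0.0]
gripper_width: 61.4
t 5.8 tcp [ 450.8 -217.6   98.5] F [ 0.1  0.1 -0. ] T [ 0.06 -0.02 -0.01] w 61.4
shift [ 0.1 -0.5 -0.1] turn [ 0.03  0.06 -0.  ]
[[0.998, -0.0, 0.069], [-0.069, -0.001, 0.998], [-0.0, -1.0, -0.001]]
```

View pics/s4.png

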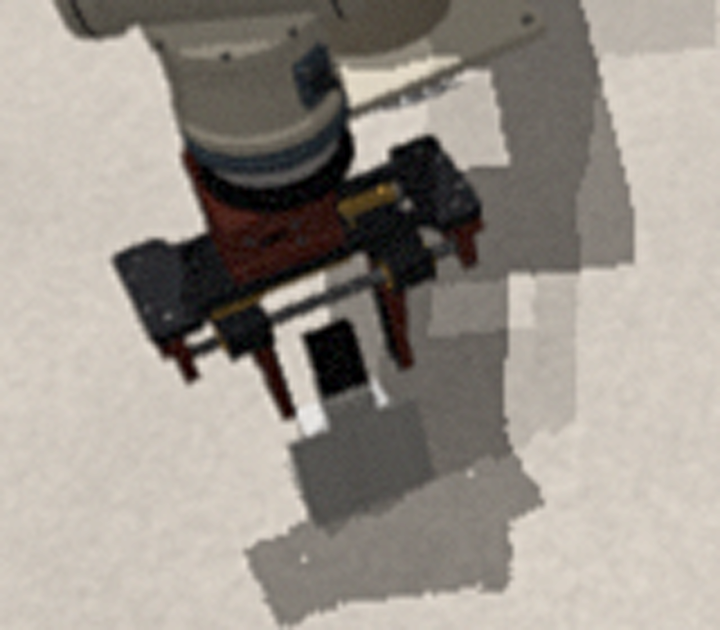

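The fingertips, at zoom (285,415) and (405,365), now straddle the handle near its foot. Closing.

```bash
python3 -m crank '0 0 0 0 0 0 0.35;0 0 0 0 0 0 0.3;0 0 0 0 0 0 0.2;0 0 0 0 0 0 0.2;0 0 0 0 0 0 0;0 0 0 0 0 0 0;0 0 0 0 0 0 0'; python3 go.py 450.9 -217.7 99 -4
```

```text
t: 6.72
tcp_pos: [451.1, -217.8, 98.9]
tcp_rot: [-0.706, 0.707, -0.024, 0.025]
ft_force: [-0.6, -0.5, 4.3]
gripper_width: 27.9
t 6.72 tcp [ 451.1 -217.8   98.9] F [-0.6 -0.5  4.3] T [0.14 0.13 0.03] w 27.9
shift [-0.2 -0.1  0.1] turn [0.05 0.05 0.03]
[[0.998, 0.001, 0.069], [-0.069, -0.001, 0.998], [0.001, -1.0, -0.001]]
```

Gripped at 27.9 mm. Lifting gently.

```bash
python3 -m crank '0 -2 0 0 0 0 0;0 -5 0 0 0 0 0;0 -12 0 0 0 0 0;0 -25 0 0 0 0 0;0 -40 0 0 0 0 0;0 -56 0 0 0 0 0;0 -70 0 0 0 0 0;0 -78 0 0 0 0 0;0 -80 0 0 0 0 0;0 -80 0 0 0 0 0'; python3 go.py 450.9 -217.7 99 -4
python3 - <<'E'
from h import *
from rig import *
f=grab_frame("scene");np.savez("pics/s5.npz",**f)
cv2.imwrite("pics/s5.png",np.clip(cv2.resize(f["img"][100:260,150:310,::-1],None,fx=3.7,fy=3.7,interpolation=2)*1.5,0,255).astype(np.uint8))
E
```

```text
t: 7.98
tcp_pos: [450.9, -217.6, 178.7]
tcp_rot: [-0.706, 0.707, -0.024, 0.024]
ft_force: [-1.4, -0.2, -3.2]
gripper_width: 28.0
t 7.97 tcp [ 450.9 -217.6  178.7] F [-1.4 -0.2 -3.2] T [-0.01 -0.02 -0.03] w 28.0
shift [ 0.  79.7 -0. ] turn [0.04 0.06 0.02]
[[0.998, 0.0, 0.069], [-0.069, -0.001, 0.998], [0.0, -1.0, -0.001]]
```

View pics/s5.png

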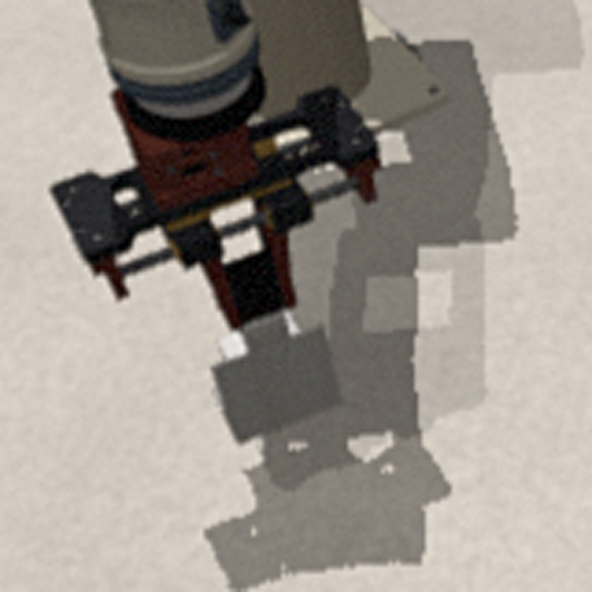

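```bash
python3 go.py 572.5 105.3 178.7 6.7;python3 go.py 622.2 111.2 178.7 6.7
```

```text
t 8.03 tcp [ 450.7 -217.6  178.5] F [ 0.3 -0.1 -2.3] T [-0.01  0.01 -0.05] w 28.4
shift [ 99.3  -0.4 330.5] turn [ 3.000e-02 -1.065e+01 -1.000e-02]
[[0.998, -0.0, 0.069], [-0.069, -0.0, 0.998], [-0.0, -1.0, -0.0]]
t 8.03 tcp [ 450.7 -217.6  178.5] F [ 0.3 -0.1 -2.3] T [-0.01  0.01 -0.05] w 28.4
shift [148.4  -0.4 339.8] turn [ 3.000e-02 -1.065e+01 -1.000e-02]
[[0.998, -0.0, 0.069], [-0.069, -0.0, 0.998], [-0.0, -1.0, -0.0]]
```

```bash
python3 -m crank '3 0 10 0 0 0 0;10 0 33 0 -1 0 0;22 0 75 0 -2.5 0 0;36 0 120 0 -4 0 0;50 0 166 0 -5.5 0 0;64 0 212 0 -7 0 0;78 0 258 0 -8.5 0 0;90 0 298 0 -10 0 0;97 0 322 0 -10.65 0 0;99 0 330 0 -10.65 0 0' && python3 -m crank '0 0 0 0 0 0 0;0 0 0 0 0 0 0;0 0 0 0 0 0 0' && python3 go.py 572.5 105.3 178.7 6.7
python3 - <<'E'
from h import *
from rig import *
for n,c in(("scene",(80,260,270,450)),("top",(120,260,180,330))):
    f=grab_frame(n);np.savez(f"pics/{n}6.npz",**f);cv2.imwrite(f"pics/{n}6.png",np.clip(cv2.resize(f["img"][c[0]:c[1],c[2]:c[3],::-1],None,fx=3.3,fy=3.3,interpolation=2)*1.5,0,255).astype(np.uint8))
E
```

```text
t: 9.28
tcp_pos: [572.0, 106.6, 177.6]
tcp_rot: [-0.706, 0.706, 0.042, -0.042]
ft_force: [-0.3, -0.7, -3.2]
gripper_width: 27.8
t: 9.65
tcp_pos: [571.8, 105.8, 177.7]
tcp_rot: [-0.706, 0.706, 0.041, -0.042]
ft_force: [-0.6, 0.5, -3.1]
gripper_width: 28.4
t 9.65 tcp [571.8 105.8 177.7] F [-0.6  0.5 -3.1] T [-0.01 -0.09 -0.01] w 28.4
shift [ 0.6 -1.  -0.6] turn [ 0.03  0.05 -0.08]
[[0.993, -0.001, -0.118], [0.118, -0.001, 0.993], [-0.001, -1.0, -0.0]]
```

View pics/scene6.png

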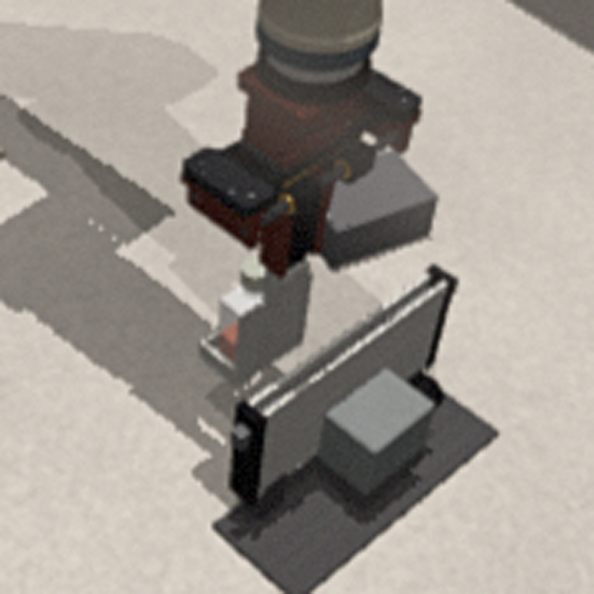

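View pics/top6.png

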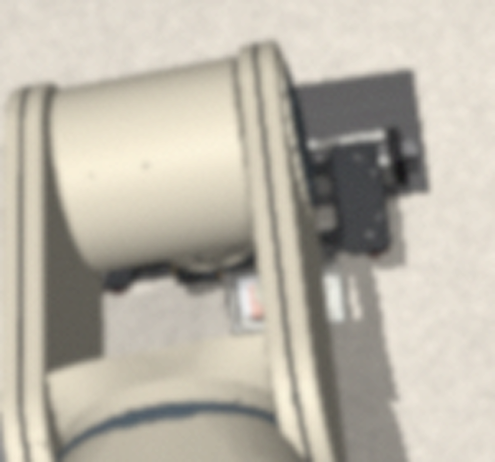

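The carrier hangs upright in front of the rail. I'll overlay the model for the carrier (from the TCP) and the rail on the scene view to check both.

```bash
cat > ov.py <<'E'
from h import *
O=np.array([628.53,125.99]);TH=np.radians(6.7);UX=np.array([np.cos(TH),np.sin(TH)]);UY=np.array([-np.sin(TH),np.cos(TH)])
def ov(f,tcp,zoff=98.9,win=(80,260,270,450),k=4,fn="o.png",sN=4.5,dx=0,dy=0):
    a=np.clip(cv2.resize(f["img"][win[0]:win[1],win[2]:win[3],::-1],None,fx=k,fy=k,interpolation=2)*1.5,0,255).astype(np.uint8)
    def L(w,col,cl=True):
        q=(proj(f,w)-[win[2],win[0]]+.5)*k-.5;cv2.polylines(a,[np.round(q*8).astype(np.int32)],cl,col,1,shift=3)
    h=np.array(tcp[:2]);u=tcp[2]-zoff
    C=lambda p:[np.r_[h+(x-28+dx)*UX+(y+dy)*UY,z+u] for x,y,z in p]
    L(C([(22,-14,126),(22,14,126)]),(0,255,255));
    L(C([(39,-14,96),(39,14,96),(39,14,126),(39,-14,126)]),(0,255,255))
    L(C([(22,-40,0),(22,40,0)]),(0,255,0));L(C([(-23,-40,0),(22,-40,0)]),(0,255,0))
    L(C([(35,-14,172),(35,14,172),(21,14,172),(21,-14,172)]),(255,0,255))
    Q=lambda p:[np.r_[O+x*UX+y*UY,z] for x,y,z in p]
    L(Q([(-11,-103,150),(-11,107,150)]),(0,0,255));L(Q([(11,-103,154),(11,107,154)]),(0,0,255));L(Q([(11,-103,0),(11,107,0)]),(255,0,0))
    L(Q([(12,-103,0),(12,-103,154)]),(255,0,0))
    for s in(-16.5,16.5): L(Q([(-6,sN+s,150),(6,sN+s,150)]),(255,100,0),False)
    cv2.imwrite("pics/"+fn,a)
E
python3 - <<'E'
from ov import *
ov(dict(np.load("pics/scene6.npz")),(571.8,105.8,177.7),win=(120,260,310,450),k=4.2,fn="ov6.png")
E
```

```text
(no output)
```

View pics/ov6.png

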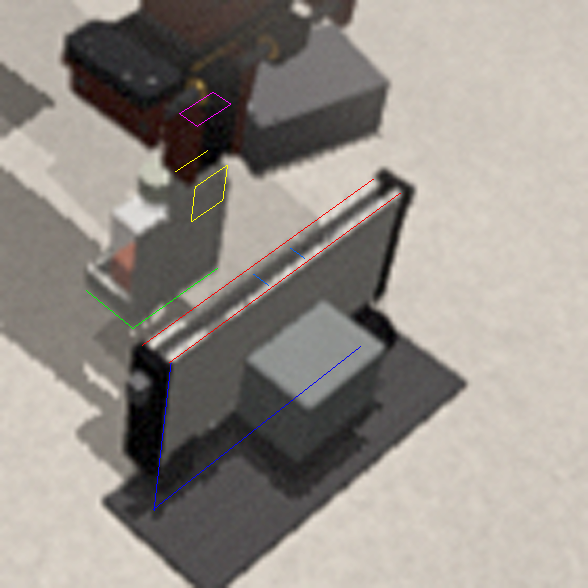

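The rail and carrier overlays both match, so the height model is good. Moving over the lip.

```bash
python3 -m crank '5 0 0 0 0 0 0;14 0 0 0 0 0 0;25 0 -0.3 0 0 0 0;36 0 -0.5 0 0 0 0;45 0 -0.6 0 0 0 0;50 0 -0.6 0 0 0 0;50.7 5 -0.6 0 0 0 0;50.7 12 -0.6 0 0 0 0;50.7 17 -0.6 0 0 0 0;50.7 17 -0.6 0 0 0 0' && python3 go.py 622.2 111.15 142 6.7
python3 - <<'E'
from ov import *
from rig import *
f=grab_frame("scene");np.savez("pics/s7.npz",**f);ov(f,read_state()["tcp_pos"],win=(120,260,310,450),k=4.2,fn="ov7.png")
E
```

```text
t: 11.0
tcp_pos: [621.7, 111.3, 160.0]
tcp_rot: [-0.706, 0.706, 0.041, -0.043]
ft_force: [0.8, -0.6, -2.2]
gripper_width: 28.1
t 11.0 tcp [621.7 111.3 160. ] F [ 0.8 -0.6 -2.2] T [ 0.08 -0.08  0.02] w 28.1
shift [ 0.5 18.  -0.2] turn [ 0.02  0.06 -0.14]
[[0.993, -0.002, -0.118], [0.118, -0.001, 0.993], [-0.003, -1.0, -0.0]]
```

View pics/ov7.png

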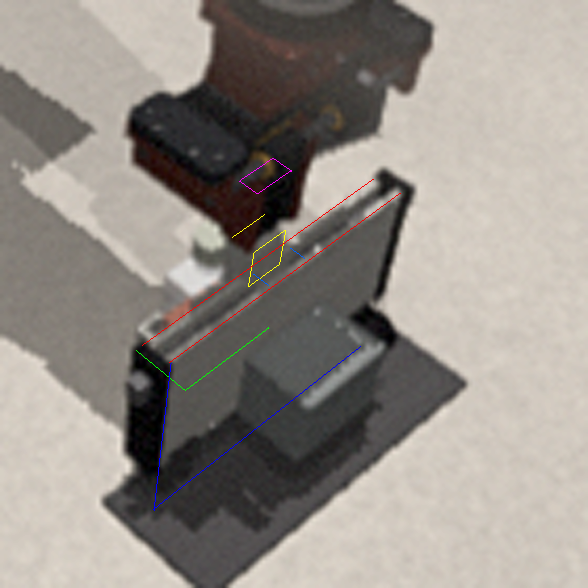

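```bash
python3 - <<'E'
from ov import *
f=dict(np.load("pics/s7.npz"))
w=(165,210,340,400);a=np.clip(cv2.resize(f["img"][w[0]:w[1],w[2]:w[3],::-1],None,fx=10,fy=10,interpolation=2)*1.8,0,255).astype(np.uint8);cv2.imwrite("pics/z7.png",a)
P=cloud(f)
for v in range(172,194,2): print(v,[tuple((P[v,u]@[1,0,0]).round(0) for _ in[0])+tuple(P[v,u,1:].round(0)) for u in range(366,384,3)])
E
```

```text
172 [(np.float64(628.0), np.float64(88.0), np.float64(216.0)), (np.float64(636.0), np.float64(89.0), np.float64(222.0)), (np.float64(629.0), np.float64(107.0), np.float64(205.0)), (np.float64(629.0), np.float64(118.0), np.float64(199.0)), (np.float64(632.0), np.float64(126.0), np.float64(197.0)), (np.float64(507.0), np.float64(283.0), np.float64(-1.0))]
174 [(np.float64(627.0), np.float64(89.0), np.float64(208.0)), (np.float64(638.0), np.float64(88.0), np.float64(217.0)), (np.float64(629.0), np.float64(108.0), np.float64(198.0)), (np.float64(628.0), np.float64(121.0), np.float64(189.0)), (np.float64(509.0), np.float64(268.0), np.float64(-1.0)), (np.float64(513.0), np.float64(277.0), np.float64(-2.0))]
176 [(np.float64(629.0), np.float64(89.0), np.float64(202.0)), (np.float64(638.0), np.float64(90.0), np.float64(209.0)), (np.float64(628.0), np.float64(111.0), np.float64(188.0)), (np.float64(631.0), np.float64(118.0), np.float64(186.0)), (np.float64(514.0), np.float64(264.0), np.float64(-3.0)), (np.float64(616.0), np.float64(159.0), np.float64(148.0))]
178 [(np.float64(630.0), np.float
[... 2130 characters left out ...]
4(626.0), np.float64(100.0), np.float64(140.0)), (np.float64(629.0), np.float64(107.0), np.float64(139.0)), (np.float64(644.0), np.float64(102.0), np.float64(156.0)), (np.float64(642.0), np.float64(116.0), np.float64(144.0)), (np.float64(639.0), np.float64(131.0), np.float64(132.0)), (np.float64(637.0), np.float64(144.0), np.float64(122.0))]
192 [(np.float64(630.0), np.float64(97.0), np.float64(138.0)), (np.float64(643.0), np.float64(94.0), np.float64(153.0)), (np.float64(642.0), np.float64(106.0), np.float64(144.0)), (np.float64(641.0), np.float64(118.0), np.float64(134.0)), (np.float64(640.0), np.float64(131.0), np.float64(124.0)), (np.float64(637.0), np.float64(147.0), np.float64(111.0))]
```

View pics/z7.png

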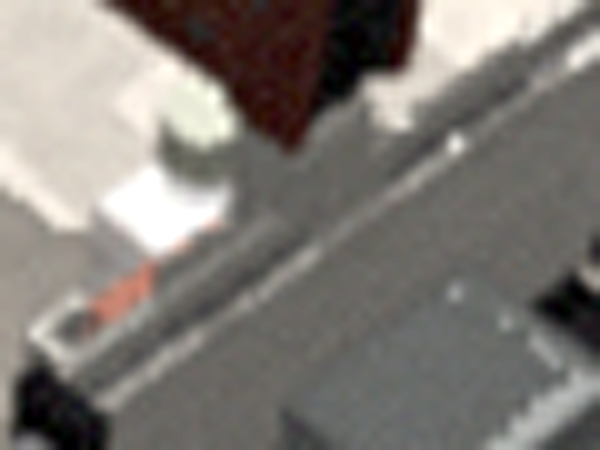

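The tongue is visible: its rear face is at x≈633, y≈98–124, just over the channel, with the lower edge clear of the wall. The prediction was 632.6, so this agrees. Lowering behind the lip.

```bash
python3 -m crank '0.3 2 0 0 0 0 0;0.5 5 0 0 0 0 0;0.5 8 0 0 0 0 0;0.5 11 0 0 0 0 0;0.5 14 0 0 0 0 0;0.5 16 0 0 0 0 0;0.5 16.5 0 0 0 0 0;0.5 16.5 0 0 0 0 0;0.5 16.5 0 0 0 0 0' && python3 go.py 622.2 111.15 142 6.7;  python3 -c "
from rig import *;import numpy as np
print(read_state()['ft_force'].round(1))"
```

```text
t: 12.18
tcp_pos: [622.6, 111.4, 144.1]
tcp_rot: [-0.706, 0.706, 0.041, -0.042]
ft_force: [0.2, -0.1, -2.3]
gripper_width: 28.2
t 12.18 tcp [622.6 111.4 144.1] F [ 0.2 -0.1 -2.3] T [ 0.09 -0.1   0.02] w 28.2
shift [-0.4  2.1 -0.2] turn [ 0.02  0.06 -0.08]
[[0.993, -0.001, -0.118], [0.118, -0.001, 0.993], [-0.001, -1.0, -0.0]]
[ 0.2 -0.1 -2.3]
```

```bash
python3 -m crank '0 1 0 0 0 0 0;0 2 0 0 0 0 0;0 2.7 0 0 0 0 0;0 2.7 0 0 0 0 0' && python3 -m crank '0 0.5 0 0 0 0 0;0 1 0 0 0 0 0;0 1 0 0 0 0 0'
```

```text
t: 12.68
tcp_pos: [622.6, 111.4, 141.3]
tcp_rot: [-0.706, 0.706, 0.041, -0.042]
ft_force: [0.3, -0.6, -2.9]
gripper_width: 28.0
t: 13.05
tcp_pos: [622.6, 111.4, 140.5]
tcp_rot: [-0.706, 0.706, 0.041, -0.042]
ft_force: [0.3, -0.3, -1.3]
gripper_width: 28.4
```

```bash
python3 -m crank '0 0.5 0 0 0 0 0;0 0.7 0 0 0 0 0;0 0.7 0 0 0 0 0' && python3 -m crank '0 0.3 0 0 0 0 0;0 0.6 0 0 0 0 0;0 0.6 0 0 0 0 0'
```

```text
t: 13.42
tcp_pos: [622.7, 111.4, 139.9]
tcp_rot: [-0.706, 0.706, 0.041, -0.042]
ft_force: [-1.3, -0.0, 0.2]
gripper_width: 28.0
t: 13.8
tcp_pos: [622.7, 111.4, 139.3]
tcp_rot: [-0.706, 0.706, 0.041, -0.042]
ft_force: [-2.0, -1.0, 0.6]
gripper_width: 27.8
```

Contact at TCP z≈140.7, exactly where the strip should be, pressing about 3.5 N. Sliding along +y now.

```bash
python3 -m crank '0 0 1.5 0 0 0 0;0 0 3 0 0 0 0;0 0 5 0 0 0 0;0 0 7 0 0 0 0;0 0 9 0 0 0 0;0 0 11 0 0 0 0;0 0 12 0 0 0 0;0 0 12 0 0 0 0' && python3 -m crank '0 0 1 0 0 0 0;0 0 2 0 0 0 0;0 0 2 0 0 0 0'
```

```text
t: 14.8
tcp_pos: [621.3, 123.5, 139.3]
tcp_rot: [-0.706, 0.706, 0.041, -0.042]
ft_force: [0.4, -1.4, 0.4]
gripper_width: 28.0
t: 15.18
tcp_pos: [621.0, 125.6, 139.3]
tcp_rot: [-0.706, 0.706, 0.041, -0.042]
ft_force: [0.7, -1.4, 0.3]
gripper_width: 27.9
```

```bash
python3 -m crank '0 0 0.8 0 0 0 0;0 0 1.5 0 0 0 0;0 0 1.5 0 0 0 0' && python3 -m crank '0 0 0.8 0 0 0 0;0 0 1.5 0 0 0 0;0 0 1.5 0 0 0 0'
```

```text
t: 15.55
tcp_pos: [620.8, 127.2, 139.3]
tcp_rot: [-0.706, 0.706, 0.041, -0.042]
ft_force: [-0.6, -1.9, 1.1]
gripper_width: 28.0
t: 15.92
tcp_pos: [620.1, 129.2, 138.9]
tcp_rot: [0.706, -0.706, -0.041, 0.043]
ft_force: [-0.1, 0.2, -3.8]
gripper_width: 28.1
```

The force fell back to the free weight between y 127.2 and 129.2, so the tongue is over the notch. Stepping +1 mm to centre it, then lowering gently.

```bash
python3 -m crank '0 0 1 0 0 0 0;0 0.5 1 0 0 0 0;0 1.5 1 0 0 0 0;0 2.5 1 0 0 0 0;0 3.5 1 0 0 0 0;0 4.5 1 0 0 0 0;0 4.5 1 0 0 0 0;0 4.5 1 0 0 0 0' && python3 go.py 620 130.2 129 6.7
```

```text
t: 16.92
tcp_pos: [620.0, 130.1, 134.4]
tcp_rot: [0.706, -0.706, -0.041, 0.042]
ft_force: [0.2, 0.4, -2.9]
gripper_width: 27.7
t 16.93 tcp [620.  130.1 134.4] F [ 0.2  0.4 -2.9] T [ 0.01 -0.07  0.01] w 27.7
shift [0.  5.4 0.1] turn [-0.05  0.06 -0.13]
[[0.993, -0.002, -0.118], [0.118, 0.001, 0.993], [-0.002, -1.0, 0.001]]
```

The tongue is 6.5 mm below the strip top with no contact force, so it is in the notch. On down to the lip.

```bash
python3 -m crank '0 1 0 0 0 0 0;0 2 0 0 0 0 0;0 3 0 0 0 0 0;0 4 0 0 0 0 0;0 4 0 0 0 0 0;0 4 0 0 0 0 0' && python3 -m crank '0 0.4 0 0 0 0 0;0 0.8 0 0 0 0 0;0 0.8 0 0 0 0 0'
```

```text
t: 17.68
tcp_pos: [620.0, 130.1, 130.3]
tcp_rot: [0.706, -0.706, -0.041, 0.042]
ft_force: [-0.2, 0.9, -2.8]
gripper_width: 28.4
t: 18.05
tcp_pos: [620.0, 130.1, 129.5]
tcp_rot: [0.706, -0.706, -0.041, 0.043]
ft_force: [-0.4, 1.0, -3.1]
gripper_width: 27.9
```

```bash
python3 -m crank '0 0.3 0 0 0 0 0;0 0.6 0 0 0 0 0;0 0.6 0 0 0 0 0' && python3 -m crank '0 0.3 0 0 0 0 0;0 0.6 0 0 0 0 0;0 0.6 0 0 0 0 0'
```

```text
t: 18.42
tcp_pos: [620.0, 130.1, 129.0]
tcp_rot: [0.706, -0.706, -0.041, 0.042]
ft_force: [1.2, -0.1, -3.1]
gripper_width: 28.4
t: 18.8
tcp_pos: [620.0, 130.2, 128.9]
tcp_rot: [0.706, -0.706, -0.041, 0.042]
ft_force: [-2.4, -0.2, 4.3]
gripper_width: 28.3
```

Firm contact at TCP z≈128.9, the predicted home height, with the bridge on the lip. I'll ease the push off slightly and then release slowly.

```bash
python3 -m crank '0 0.2 0 0 0 0 0;0 0.2 0 0 0 0 0' && python3 -m crank '0 0.1 0 0 0 0 0.34;0 0.1 0 0 0 0 0.36;0 0.1 0 0 0 0 0.4;0 0.1 0 0 0 0 0.45;0 0.1 0 0 0 0 0.5;0 0.1 0 0 0 0 0.6;0 0.1 0 0 0 0 0.7;0 0.1 0 0 0 0 0.7' && python3 - <<'E'
from ov import *
from rig import *
st=read_state();f=grab_frame("scene");np.savez("pics/s8.npz",**f);ov(f,st["tcp_pos"],win=(120,260,310,450),k=4.2,fn="ov8.png")
E
```

```text
t: 19.05
tcp_pos: [620.1, 130.2, 128.9]
tcp_rot: [0.706, -0.706, -0.041, 0.042]
ft_force: [-3.4, -1.0, 5.4]
gripper_width: 28.1
t: 20.05
tcp_pos: [620.1, 130.2, 128.8]
tcp_rot: [0.706, -0.706, -0.041, 0.042]
ft_force: [-0.3, 0.4, 0.4]
gripper_width: 61.2
```

View pics/ov8.png

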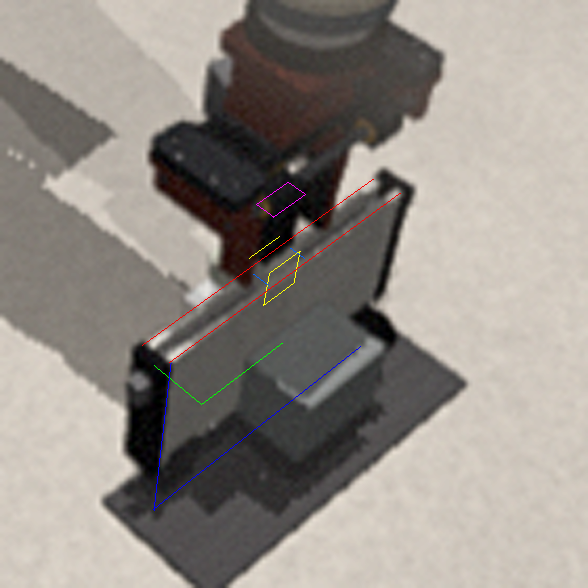

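Released, and the force is zero. Raising straight up with the jaws fully open, clear of the handle, then away from the rail.

```bash
python3 -m crank '0 -4 0 0 0 0 1;0 -10 0 0 0 0 1;0 -25 0 0 0 0 1;0 -45 0 0 0 0 1;0 -70 0 0 0 0 1;0 -100 0 0 0 0 1;0 -130 0 0 0 0 1;-60 -130 0 0 0 0 1;-120 -130 0 0 0 0 1;-180 -130 0 0 0 0 1' && python3 -m crank '-60 0 0 0 0 0 1;-60 0 60 0 0 0 1;-60 0 120 0 0 0 1;-60 0 180 0 0 0 1;-60 0 180 0 0 0 1'; python3 - <<'E'
from ov import *
from rig import *
st=read_state();print(st["t"],st["ft_force"].round(1))
f=grab_frame("scene");np.savez("pics/s9.npz",**f);ov(f,(620.1,130.2,128.9),win=(120,260,310,450),k=4.2,fn="ov9.png")
w=(150,240,330,430);cv2.imwrite("pics/z9.png",np.clip(cv2.resize(f["img"][w[0]:w[1],w[2]:w[3],::-1],None,fx=6,fy=6,interpolation=2)*1.7,0,255).astype(np.uint8))
f=grab_frame("top");np.savez("pics/t9.npz",**f);cv2.imwrite("pics/t9.png",np.clip(f["img"][...,::-1]*1.4,0,255).astype(np.uint8))
w=(135,220,195,320);cv2.imwrite("pics/tz9.png",np.clip(cv2.resize(f["img"][w[0]:w[1],w[2]:w[3],::-1],None,fx=6,fy=6,interpolation=2)*1.7,0,255).astype(np.uint8))
E
```

```text
t: 21.35
tcp_pos: [440.1, 108.7, 260.5]
tcp_rot: [0.706, -0.706, -0.042, 0.042]
ft_force: [1.0, 0.5, 0.2]
gripper_width: 87.7
t: 21.98
tcp_pos: [359.1, 283.9, 262.2]
tcp_rot: [0.707, -0.705, -0.044, 0.043]
ft_force: [0.1, -0.2, 0.2]
gripper_width: 87.6
21.975 [ 0.1 -0.2  0.2]
```

View pics/ov9.png

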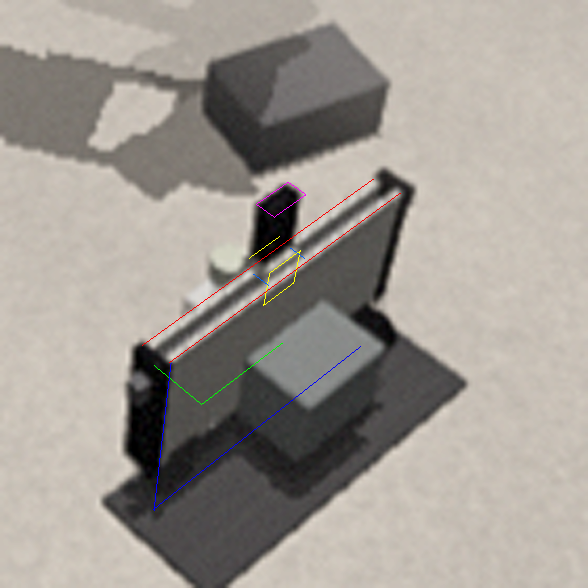

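View pics/tz9.png

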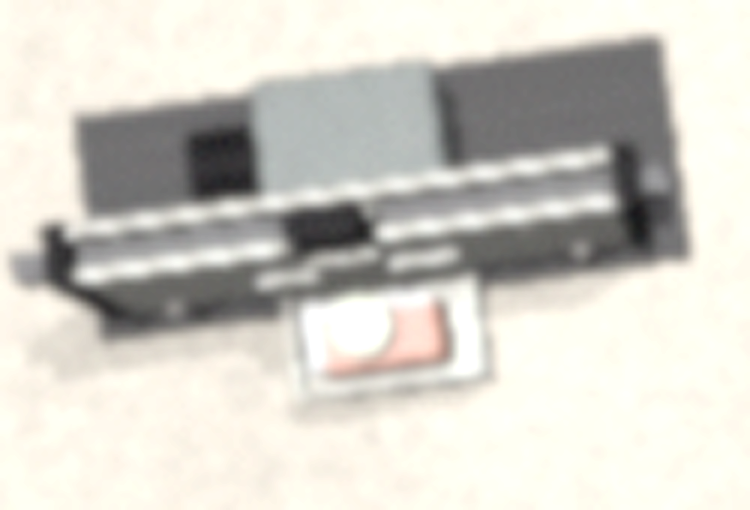

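View pics/t9.png

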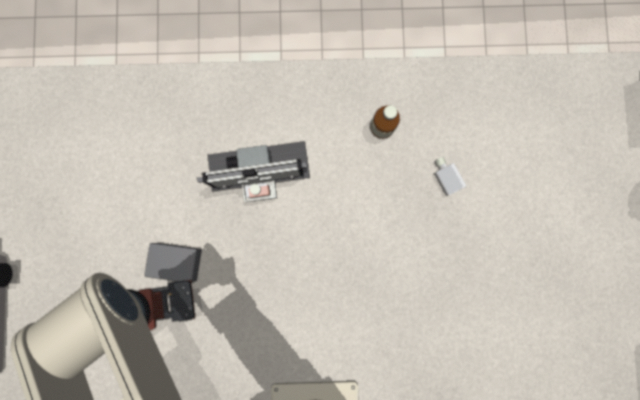

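The carrier hangs on the rail, with the handle at top-zoom (330,225) over the notch. The bottle, flask and tip box are where they were. One last check of height and stillness before handing in.

```bash
python3 -m crank '0 0 0 0 0 0 1;0 0 0 0 0 0 1;0 0 0 0 0 0 1;0 0 0 0 0 0 1'; python3 - <<'E'
from h import *
from rig import *
for n in("top","scene"):
    a=dict(np.load("pics/t9.npz" if n=="top" else "pics/s9.npz"));b=grab_frame(n)
    for f in(a,b):
        P=cloud(f).reshape(-1,3);k=(abs(P[:,0]-620)<30)&(abs(P[:,1]-130)<30)&(P[:,2]>195);print(n,k.sum(),P[k].mean(0).round(1),np.median(P[k,2]).round(1))
        k=(abs(P[:,0]-592)<30)&(abs(P[:,1]-130)<50)&(P[:,2]>118)&(P[:,2]<140);print("  cap",k.sum(),np.median(P[k],0).round(1))
z=dict(np.load("pics/top0.npz"))
for nm,w in(("bottle",(95,145,360,410)),("flask",(150,200,425,475)),("tipbox",(240,285,140,170))): print(nm,cv2.absdiff(z["img"][w[0]:w[1],w[2]:w[3]],b["img"][w[0]:w[1],w[2]:w[3]]).mean() if n=="top" else "", cv2.absdiff(z["img"][w[0]:w[1],w[2]:w[3]],np.load("pics/t9.npz")["img"][w[0]:w[1],w[2]:w[3]]).mean().round(1))
E
```

```text
t: 22.58
tcp_pos: [359.3, 280.2, 261.5]
tcp_rot: [0.706, -0.705, -0.042, 0.042]
ft_force: [-0.3, 0.9, 0.7]
gripper_width: 87.6
top 82 [616.9 128.6 200.7] 200.5
  cap 158 [596.5 126.5 125.8]
top 81 [616.9 128.6 200.9] 200.8
  cap 164 [597.7 126.3 125.6]
scene 61 [620.9 127.1 200.9] 201.1
  cap 69 [592.8 124.8 125.9]
scene 62 [621.1 127.1 200.9] 201.5
  cap 68 [592.9 123.9 126.5]
bottle  6.3
flask  7.4
tipbox  7.7
```

```bash
python3 -c "
from rig import *
print(sign_off())"
```

```text
the job is handed in; nothing more can be done
None
```

The carrier is hanging fully home on the rail lip with its tongue in the notch. I released it and handed the job in at about 22.7 s.

- **Missed first grasp:** the jaws closed on air just above the handle. The camera showed the fingertips about 41 mm higher than the reported tool position implied. I reopened, corrected for that and gripped the handle at 28 mm. Nothing was disturbed.
- **Feeling for the notch:** the tongue touched the strip at the expected height with about 3.5 N. Sliding along +y, the contact force vanished as the tongue came over the notch, which matched the notch position I saw in the top camera. I then lowered until the bridge rested on the lip. The highest force reading there was about 5 N, or roughly 8 N on the lip with the carrier's weight.
- **Last checks:**
  - The handle top is at about 201 mm, 30 mm above its height on the bench, as it should be when fully home.
  - It did not move between two views 0.6 s apart.
  - The arm was well clear, with near-zero wrist force.
- **Bystanders:** the bottle, the flask and the tip box look unmoved in the top view. The image-difference check on them is inconclusive: it gave small average differences of 6–8 grey levels, and I had no noise level to compare them against.

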